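# Seat a heating block in a block heater

### The arm

A 6-joint arm with a two-finger parallel gripper is mounted at the origin on the work surface. World frame = base frame: x ahead of the robot, y to its left, z up, the work surface at z = 0. Lengths are in mm, angles in degrees, forces in N, time in s.
With the tool pointing down it reaches from about 350 to 850 mm from the base axis. Payload 8.1 kg.
Tool frame: the origin (TCP) lies on the centre line of the jaws, within the pads' length; the fingertips stand 19 mm ahead of it and the grasp point (between the pads) is the TCP (r.tip_reach is the z of the fingertips in the tool frame, in mm); z points along the fingers, y is the line along which they close (so a half turn about z gives the same grasp; the last joint's range is limited). The gripper opens to 85 mm and grips with 20 to 120 N. Pads are 22 mm wide; open, the fingers measure 114 mm over their backs; the gripper's body (76 mm by 85 mm) begins 54 mm behind the grasp point. The pads swing forward as they close: fully open they stand 13 mm farther back than shut.
Start: joints at [-80.008, 7.471, 85.268, -0, 87.261, -4.893], TCP at [154.153, -579.864, 250.292] pointing down, gripper open.
Joint ranges: [-169.43, 169.43], [-51.17, 129.36], [1.28, 143.12], [-76.62, 256.62], [0, 156.53], [-152.29, 152.29]. Speed limits (degrees/s): [136.94, 136.94, 159.86, 180, 180, 180].

### API

Orientations are given as [roll, pitch, yaw] about the fixed x, y, z axes, in that order (R = Rz(yaw) Ry(pitch) Rx(roll)).
In Python, from bench import r gives the robot as it stands. The module is installed in compiled form; this text tells all that it offers.
- The arm moves only by the shell command python3 -m handwheel 'ROWS' [FORCE]. ROWS is JSON, a list of rows, each a list of 7 numbers: the shift along the tool's x, y, z in m, then the turn, a rotation vector about the tool's x, y, z in degrees, then the finger opening in m, from 0 to 0.0854. In form: [[tx, ty, tz, ax, ay, az, claw], ...]. A call has 1 to 8 rows; each row shifts and turns the commanded pose from where the row before left it, along the tool's axes as they then stand; what a row does not reach is not made up. A row lasts 1/12 s, in which the tool goes at most 41.7 mm and 7.16 degrees, less where a joint would pass 70% of its speed; a pose out of reach is approached as far as the arm can. A call with a gripper value outside its range is refused whole. The fingers move at their own pace and stop on an object; FORCE is the grip in N (left out, the last holds). Time passes only in rows, so rows that do not move let the fingers close. It gives the time, the measured TCP pose, the force, the opening and the grip force at its end, in the units of the state.
- r.sense(): the state, without advancing time (a new reading comes with each control period).
- r.snapshot(name): name is "side" or "top" or "wrist"; returns (picture, depth): 480x640x3 uint8, blue, green, red; 480x640 float32, mm along the optical axis (not along the pixel's ray), 0 where there is no reading.
- r.calibration(name): a dict with "vfov" (degrees; the focal length in pixels is half the picture's height over the tangent of half this angle, whatever the lens; pixels are square), "cx", "cy" (the principal point, pixels), "rvec" (rotation vector, rad) and "tvec" (3), from world to camera coordinates, as OpenCV has them; the wrist camera has in their place "tool_from_camera" (4x4, takes a point from camera to tool coordinates, whose origin is the TCP and whose axes are the flange's). Camera axes: x right, y down, z forward; pixel columns grow to the right and rows downward; lengths in mm; the calibration is good to about 2 mm. The wrist camera is an equidistant fisheye: a pixel r from the principal point sees the ray r / f radians off the axis. A picture is of the moment at which its call begins: read the wrist's pose just before it. calibration takes no time and is no camera call.
- r.hand_in(): hands the job in; it is judged then, once.
The state is a dict: "time": time; "joint_pos": joint angles; "qd": joint speeds; "joint_efforts": joint torques, N m; "tool_pos": TCP position; "tcp_rot": TCP orientation; "ft_force": force on the tool from outside, world axes, zero at the start; "wrist_torque": the same for the moment, N m; "finger_gap": finger opening in mm; "grip_force": force on a finger pad.
Only numpy, scipy, OpenCV 4.12 (cv2) and the standard library are available. Lean on these libraries where they do the work, as an engineer would, in place of code of your own. Each camera call takes 0.05 s, during which the arm holds its last target. There are 200 camera calls.

### The job

Take the long aluminium block with the row of three wells out of the parts tray and stand it upright in the open bay of the block heater, feeling for the bay if need be, without dropping it, and let go while it still stands proud on the bay's stiff lift pins. Then press it down from above with the gripper until its top is level and flush with the plate around it. Leave the other parts in the tray and do not disturb the bottle, the beaker and the weight on the bench.

Things in the scene. Friction and masses are not known exactly. Their poses are not given: they have to be found in the camera images.
- block: The block to seat: plain aluminium, 60 (x) x 40 (y) x 40 (z) mm, about 0.23 kg, three dark round wells in a row along x on its top. Origin at the centre of its underside, z up. It may go in either way round (half a turn makes no difference). Starts standing upright on the tray's floor (4 mm above the bench) among three other parts, at least 20 mm from them.
- block_top (a point): Centre of the block's top face, 40 mm above block; axes as the block.
- heater: Block heater: pale grey box 200 x 200 x 80 mm, fixed; origin at the centre of its underside. On its deck lie two dark plates, 110 (x) x 70 (y) x 6 mm (tops at z = 86 mm), side by side along y: the one at y = +45 mm holds a flush block with six small wells, the one at y = -45 mm has the open bay. Flat black key strip along the deck's -x edge.
- bay_mid (a point): In the heater's axes: middle of the -y plate's travel, at its top. The plate with its bay stands up to 10 mm either way of here along x (hidden: see or feel it; pushing it takes 25 N), exact in y. Bay in the plate's middle, 63 (x) x 43 (y) x 40 mm deep, 2 mm chamfer. Two lift pins at x = +-20 mm in it stand 9 to 14 mm off its floor (hidden), slide down at 6 to 9 N each and stay.
- tray: Grey open tray 250 (x) x 210 (y) x 28 mm, walls and floor 4 mm, fixed to the bench; origin at the centre of its underside. Its four parts stand one near each corner, about 55 mm (x) and 47 mm (y) from the centre, in any order; a 12 mm high rubber stopper lies in the middle.
- square_block: Another aluminium block in the tray, 44 x 44 x 40 mm with one big well. Leave it. Origin at the centre of its underside.
- round_block: Round aluminium block in the tray, 46 mm diameter, 40 mm high, three small wells. Leave it. Origin at the centre of its underside.
- spacer: Flat aluminium spacer in the tray, 60 x 40 x 14 mm, no wells. Leave it. Origin at the centre of its underside.
- beaker: Empty glass beaker, 70 mm wide, 95 mm high, on the bench beyond the heater and tray. Origin at the centre of its underside.
- bottle: Amber bottle, 60 mm wide, 150 mm high, on the bench beyond the heater and tray. Origin at the centre of its underside.
- weight: Brass calibration weight, 38 mm wide, 48 mm high, on the bench beyond the heater and tray. Origin at the centre of its underside.
There are look-alikes about, which are no part of the job. Leave any purple look-alike of the block alone.

How it is judged (in metres and radians):
On the way:
1. the block stands in the open bay, let go and at rest, still proud of the plate by 3 to 18 mm (x of block_top in the frame of bay_mid between -0.014 and 0.014 m and y of block_top in the frame of bay_mid between -0.004 and 0.004 m and contact force between the fingers and block below 0.3 N and z of block_top in the frame of bay_mid between 0.003 and 0.018 m and angle between block's own z axis and vertical below 0.2 rad and linear speed of block below 0.02 m/s), for 0.15 s.
At the end, for the whole second after the job is handed in: Block released, at rest in the open bay: top centre within 14 mm of bay_mid in x (wherever the bay stands) and 4 mm in y, at most 1.8 mm above the plate, level to 2 degrees, long side along the bay to 0.08 rad; other tray parts within 40 mm, bottle, beaker, weight within 20 mm of their starts (x of block_top in the frame of bay_mid between -0.014 and 0.014 m and y of block_top in the frame of bay_mid between -0.004 and 0.004 m and angle between the x axis of block and the x axis of heater, either way round below 0.08 rad and z of block_top in the frame of bay_mid between -0.003 and 0.0018 m and angle between block's own z axis and vertical below 0.035 rad and linear speed of block below 0.02 m/s and distance of each of square_block, round_block, spacer from where it was at the start of the episode below 0.04 m and distance of each of beaker, bottle, weight from where it was at the start of the episode below 0.02 m); the robot touches nothing.
It fails at once if the block is dropped: it moves at over 0.9 m/s while the fingers do not hold it (a fall of about 40 mm) (linear speed of block above 0.9 m/s and contact force between the fingers and block below 0.1 N).
It fails at once if another part of the tray is lifted out (raised more than 25 mm) or shoved more than 40 mm (z of any of square_block, round_block, spacer in the frame of tray above 0.029 m or distance of any of square_block, round_block, spacer from where it was at the start of the episode above 0.04 m).
It fails at once if the beaker, bottle or weight on the bench is shifted more than 20 mm (distance of any of beaker, bottle, weight from where it was at the start of the episode above 0.02 m).
It also fails if it takes over 72 s, if anything falls off the work surface, if the arm or the gripper's body presses on something with over 40 N, if the wrist force passes 120 N, or if a joint passes its speed limit or range.

## Working session

There is one attempt and no reset: what is moved stays moved. The work goes in short steps, Python scripts to look and compute and a shell command to move; the robot and the scene stay as the last step left them, time stands still between calls to the robot, and variables do not carry over. Pictures are saved under pics/ and viewed, at most 10 in all, crops included, and the job is handed in when it is done.

```bash
mkdir -p pics; python3 - <<'E'
from bench import r
import cv2,numpy as np
s=r.sense();print({k:np.round(v,2).tolist() for k,v in s.items()})
for n in("top","side"):
    p,d=r.snapshot(n);cv2.imwrite(f"pics/{n}0.png",p);np.savez(f"{n}0.npz",p=p,d=d);print(n,r.calibration(n))
print(r.calibration("wrist"))
E
```

```text
{'time': 0.0, 'joint_pos': [-80.01, 7.52, 85.33, -0.0, 87.26, -4.89], 'qd': [0.01, 0.01, -0.04, 0.01, -0.07, -0.11], 'joint_efforts': [-0.0, -56.94, -50.05, -0.0, 0.02, 0.0], 'tool_pos': [154.05, -579.33, 249.21], 'tcp_rot': [-179.89, -0.01, 14.88], 'ft_force': [1.29, -0.06, -0.54], 'wrist_torque': [0.02, -0.03, 0.0], 'grip_force': 0.0, 'finger_gap': 85.46}
top {'vfov': 46.42755989022819, 'cx': 327.31366133236713, 'cy': 235.89505324826882, 'rvec': array([ 2.19235819, -2.18546058,  0.08653852]), 'tvec': array([ -80.29793742,  587.51193466, 1268.28012391])}
side {'vfov': 55.25623537522809, 'cx': 322.118741321759, 'cy': 245.35835264564622, 'rvec': array([ 2.25435819, -0.7075791 ,  0.2792002 ]), 'tvec': array([-547.49522718,  255.56932825,  702.59762434])}
{'vfov': 65.70646984690485, 'cx': 320.49996132132816, 'cy': 245.33253275626734, 'tool_from_camera': array([[ 8.52294520e-05, -9.44186560e-01, -3.29411190e-01,
         8.53134108e+01],
       [ 9.99999647e-01, -1.94913769e-04,  8.17411161e-04,
         4.04203694e-01],
       [-8.35995409e-04, -3.29411143e-01,  9.44186210e-01,
        -1.21992613e+02],
       [ 0.00000000e+00,  0.00000000e+00,  0.00000000e+00,
         1.00000000e+00]])}
```

View pics/top0.png

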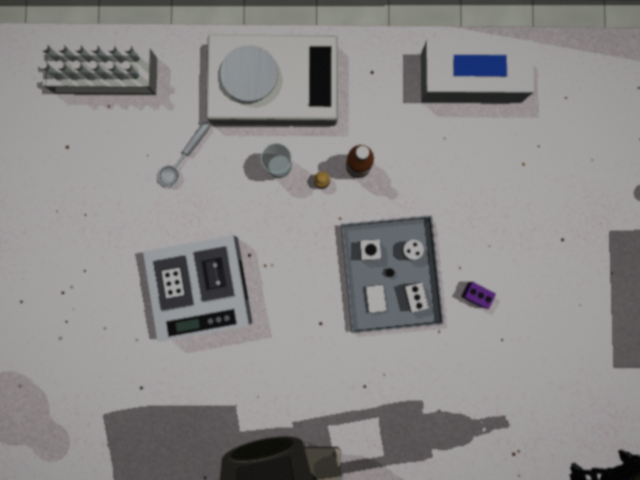

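View pics/side0.png

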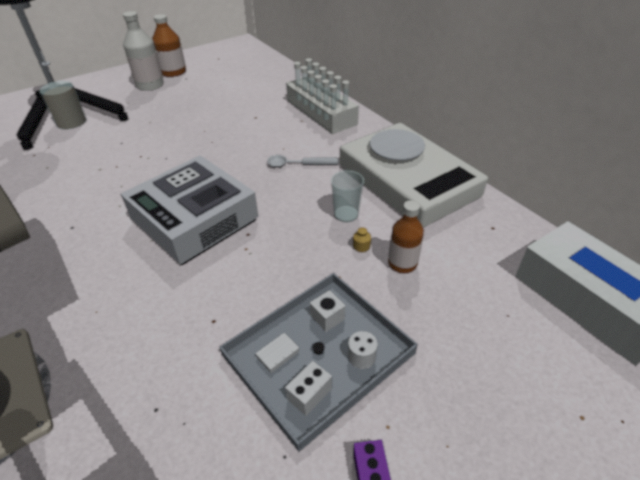

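The top view shows two parts with three wells in a row: a plain aluminium one at (415,297) inside the tray, and a purple one at (479,294) outside it. The aluminium block in the tray fits the description, and the purple one is the look-alike to leave. The other tray parts are square (371,249), round (413,250) and spacer (376,299). The heater is at (197,287), with its open bay at about (214,273). Next I'll measure and confirm with a crop.

```bash
cat > h.py <<'E'
import cv2,numpy as np
from bench import r
from scipy.spatial.transform import Rotation as R
def ray(n,uv,z,s=None):
    """pixels (N,2) -> world points on plane z"""
    c=r.calibration(n);f=240/np.tan(np.radians(c["vfov"]/2))
    uv=np.atleast_2d(np.asarray(uv,float));q=(uv-[c["cx"],c["cy"]])/f
    if n=="wrist":
        a=np.linalg.norm(q,axis=1,keepdims=True);d=np.hstack([q/np.maximum(a,1e-9)*np.sin(a),np.cos(a)])
        T=c["tool_from_camera"];Rw=R.from_euler("xyz",s["tcp_rot"],degrees=True).as_matrix()
        o=Rw@T[:3,3]+s["tool_pos"];d=d@(Rw@T[:3,:3]).T
    else:
        Rm=cv2.Rodrigues(c["rvec"])[0];o=-Rm.T@c["tvec"];d=np.hstack([q,np.ones((len(q),1))])@Rm
    return o+d*((z-o[2])/d[:,2])[:,None]
def rect(P):
    (c,(w,h),a)=cv2.minAreaRect(P[:,:2].astype(np.float32))
    if w<h:w,h,a=h,w,a-90
    return np.round([c[0],c[1],w,h,(a+90)%180-90],1)
E
python3 - <<'E'
from h import *
p=np.load("top0.npz")["p"]
g=p.max(2)
def show(name,m,z,lo,hi):
    for c in cv2.findContours(m.astype(np.uint8),cv2.RETR_EXTERNAL,cv2.CHAIN_APPROX_NONE)[0]:
        if lo<cv2.contourArea(c)<hi:
            c=c[:,0];print(name,c.mean(0).round(),rect(ray("top",c,z)))
m=np.zeros(g.shape,bool);m[225:325,348:434]=1
show("part",(g>165)&m,44,100,900)
m[:]=0;m[240:335,140:250]=1
show("dark",(g<90)&m,86,100,4000)
m[:]=0;m[245:300,195:232]=1
show("bay",(g<45)&m,86,50,4000)
m[:]=0;m[210:335,335:445]=1
show("tray",(g<150)&m,28,3000,20000)
c=np.hstack([p[225:325,340:500].repeat(3,0).repeat(3,1)[:300], p[240:340,145:250].repeat(3,0).repeat(3,1)])
cv2.imwrite("pics/crop.png",c)
E
```

```text
part [376. 298.] [ 445.7 -187.4   50.4   30.7    6.9]
dark [201. 322.] [394.7 195.1 148.1  32.7 -79.5]
dark [173. 283.] [480.4 257.  108.4  70.5  10.5]
dark [213. 274.] [500.3 169.3 107.6  70.   10.6]
dark [243. 281.] [485.1 105.  180.6   7.5  10.3]
bay [213. 273.] [500.8 169.6  66.2  46.4  10.5]
tray [389. 275.] [ 500.  -220.7  257.4  235.2    5.3]
```

View pics/crop.png

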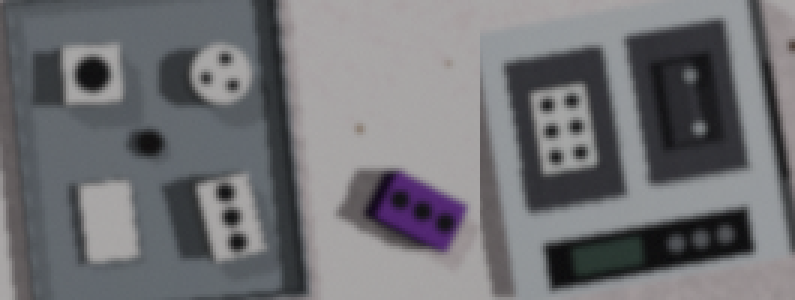

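The crop confirms it: the left panel shows the plain aluminium three-well block at the lower right of the tray, outside it the purple one. The right panel shows the open bay with its two pins in the right-hand plate. Next I'll work out the move over the block.

```bash
cat >> h.py <<'E'
def delta(target,s=None):
    """world TCP target -> shift in tool axes, m"""
    s=s or r.sense();Rw=R.from_euler("xyz",s["tcp_rot"],degrees=True).as_matrix()
    return np.round(Rw.T@(np.array(target)-s["tool_pos"])/1000,4)
E
python3 - <<'E'
from h import *
b=ray("top",[[415.5,297]],44)[0];print(b,delta([b[0],b[1],150]),r.tip_reach)
E
```

```text
[ 449.05047713 -276.99539819   44.        ] [ 0.3627 -0.2163  0.0998] 19.0
```

```bash
python3 -m handwheel '[[0.03,-0.018,0.004,0,0,0,0.0854],[0.03,-0.018,0.004,0,0,0,0.0854],[0.03,-0.018,0.004,0,0,0,0.0854],[0.03,-0.018,0.004,0,0,0,0.0854],[0.03,-0.018,0.004,0,0,0,0.0854],[0.03,-0.018,0.008,0,0,0,0.0854],[0.03,-0.018,0.008,0,0,0,0.0854],[0.03,-0.018,0.008,0,0,0,0.0854]]' 60; python3 -m handwheel '[[0.03,-0.018,0.014,0,0,0,0.0854],[0.03,-0.018,0.014,0,0,0,0.0854],[0.03,-0.018,0.014,0,0,0,0.0854],[0.03,-0.018,0.012,0,0,0,0.0854],[0,0,0,0,0,0,0.0854],[0,0,0,0,0,0,0.0854],[0,0,0,0,0,0,0.0854]]'
cat > look.py <<'E'
from h import *
import sys
z,lo,hi,t,name=float(sys.argv[1]),float(sys.argv[2]),float(sys.argv[3]),int(sys.argv[4]),sys.argv[5]
s=r.sense();p,d=r.snapshot("wrist");cv2.imwrite(f"pics/{name}.png",p);np.savez(name+".npz",p=p,d=d,pos=s["tool_pos"],rot=s["tcp_rot"])
g=p.max(2);m=(g>t) if t>0 else (g<-t)
for c in cv2.findContours(m.astype(np.uint8),cv2.RETR_EXTERNAL,cv2.CHAIN_APPROX_NONE)[0]:
    c=c[:,0];P=ray("wrist",c,z,s);q=rect(P)
    if lo<q[2]<hi and q[3]>25:print(c.mean(0).round(),q)
print({k:np.round(s[k],1).tolist() for k in("time","tool_pos","tcp_rot","ft_force","finger_gap")})
E
python3 look.py 44 35 90 165 w1
```

```text
time: 0.77
tool_pos: [349.9, -377.5, 205.7]
tcp_rot: [-180.0, 0.0, 14.9]
ft_force: [0.3, -1.0, 0.3]
finger_gap: 85.2
grip_force: 0.0
time: 1.35
tool_pos: [446.4, -278.6, 152.1]
tcp_rot: [-180.0, 0.0, 14.9]
ft_force: [-0.1, -0.4, -0.2]
finger_gap: 85.0
grip_force: 0.0
[155. 461.] [ 168.2 -159.1   87.6   72.4   23.2]
[328. 245.] [ 450.2 -280.7   57.7   37.2   13.6]
[  6. 221.] [399.1 -19.9  61.6  31.8  -3.5]
[359.  85.] [ 557.  -273.6   43.4   43.4   15.5]
[209.  52.] [ 556.1 -177.4   41.7   41.7    3.8]
{'time': 1.4, 'tool_pos': [446.4, -278.6, 152.1], 'tcp_rot': [-180.0, 0.0, 14.9], 'ft_force': [-0.1, -0.4, -0.2], 'finger_gap': 85.0}
```

View pics/w1.png

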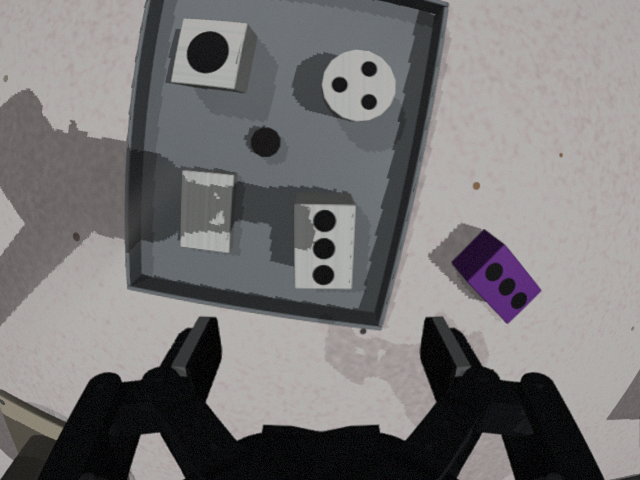

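The wrist view shows the three-well block at (325,247), aligned with the jaws to about 1°, with the purple one well clear at (497,277). I'll close the fingers partly and go down to grip the block's top edge, so the fingers stay above the plate later.

```bash
python3 -m handwheel '[[0.0031,0.003,0,0,0,1.3,0.06],[0,0,0.02,0,0,0,0.06],[0,0,0.02,0,0,0,0.06],[0,0,0.02,0,0,0,0.06],[0,0,0,0,0,0,0.06],[0,0,0,0,0,0,0.06],[0,0,0.012,0,0,0,0.06],[0,0,0.01,0,0,0,0.06]]'; python3 -m handwheel '[[0,0,0.01,0,0,0,0.06],[0,0,0.01,0,0,0,0.06],[0,0,0,0,0,0,0.06],[0,0,0,0,0,0,0.06]]'; python3 - <<'E'
from h import *
s=r.sense();print(s["tool_pos"],s["tcp_rot"],s["finger_gap"])
p,d=r.snapshot("wrist");cv2.imwrite("pics/w2.png",p[140:480,120:520])
E
```

```text
time: 2.07
tool_pos: [451.6, -282.3, 71.7]
tcp_rot: [179.8, -0.2, 13.5]
ft_force: [-0.7, -1.2, 0.1]
finger_gap: 60.1
grip_force: 0.0
time: 2.4
tool_pos: [449.7, -280.2, 49.2]
tcp_rot: [-179.9, 0.1, 13.6]
ft_force: [-0.0, -0.5, 0.3]
finger_gap: 60.1
grip_force: 0.0
[ 449.70313817 -280.15938571   49.24681513] [-1.79903719e+02  7.62849770e-02  1.35896127e+01] 60.102605773687905
```

View pics/w2.png

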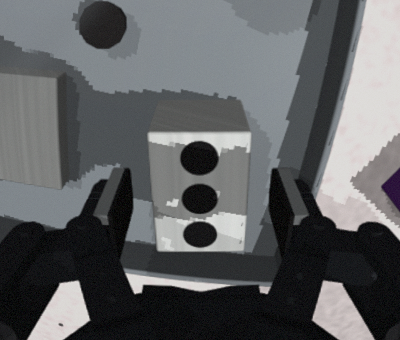

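The block sits between the open fingers, with its middle well at (199,198) and the pads at columns 130 and 272. I'll close on it.

```bash
python3 - <<'E'
from h import *
s=r.sense();print(ray("wrist",[[319,338],[319,298],[319,374]],44,s))
E
python3 -m handwheel '[[0,0,0,0,0,0,0.03],[0,0,0,0,0,0,0.03],[0,0,0,0,0,0,0.03],[0,0,0,0,0,0,0.03],[0,0,0,0,0,0,0.03],[0,0,0,0,0,0,0.03]]' 60
```

```text
[[ 450.70831959 -280.34461439   44.        ]
 [ 468.76906922 -276.01186928   44.        ]
 [ 432.10239711 -284.80365815   44.        ]]
time: 2.95
tool_pos: [451.1, -281.2, 51.3]
tcp_rot: [179.9, -0.1, 13.6]
ft_force: [-0.4, 1.2, 7.1]
finger_gap: 38.2
grip_force: 61.3
```

```bash
python3 -m handwheel '[[0,0,-0.005,0,0,0,0.03],[0,0,-0.01,0,0,0,0.03],[0,0,-0.02,0,0,0,0.03],[0,0,-0.025,0,0,0,0.03],[0,0,-0.025,0,0,0,0.03],[0,0,-0.025,0,0,0,0.03],[0,0,0,0,0,0,0.03],[0,0,0,0,0,0,0.03]]'; python3 - <<'E'
from h import *
s=r.sense();print(s)
p,d=r.snapshot("wrist");np.savez("w3.npz",p=p,d=d,pos=s["tool_pos"],rot=s["tcp_rot"])
q,_=r.snapshot("side");cv2.imwrite("pics/w3.png",np.hstack([p[140:480,120:520],cv2.resize(q[240:410,200:400],(400,340))]))
b=ray("top",[[213.5,273.5]],86)[0];print(b,delta([500.3,169.3,210]))
E
```

```text
time: 3.62
tool_pos: [451.3, -281.5, 162.3]
tcp_rot: [179.8, -0.1, 13.6]
ft_force: [-0.1, 0.0, -3.3]
finger_gap: 38.0
grip_force: 60.9
{'time': 3.6167, 'joint_pos': array([-3.74765806e+01,  1.29631698e-01,  1.02281494e+02, -4.14835164e-03,
        7.73627374e+01,  3.89396957e+01]), 'qd': array([-0.00506253,  2.19774623,  3.05034543,  0.06806849, -0.89071967,
        0.02319843]), 'joint_efforts': array([ 3.14378715e-02, -5.18076968e+01, -5.16728604e+01, -2.27551018e-04,
        2.50109788e-01, -3.67632504e-05]), 'tool_pos': array([ 451.29219034, -281.51052113,  162.30182769]), 'tcp_rot': array([ 1.79821562e+02, -1.38976121e-01,  1.35848397e+01]), 'ft_force': array([-0.11884583,  0.03151263, -3.3397112 ]), 'wrist_torque': array([0.06451809, 0.01868172, 0.05145268]), 'grip_force': 60.90534567832947, 'finger_gap': 38.045591105263554}
[500.31593845 169.30620696  86.        ] [ 0.1548 -0.4251 -0.0505]
```

View pics/w3.png

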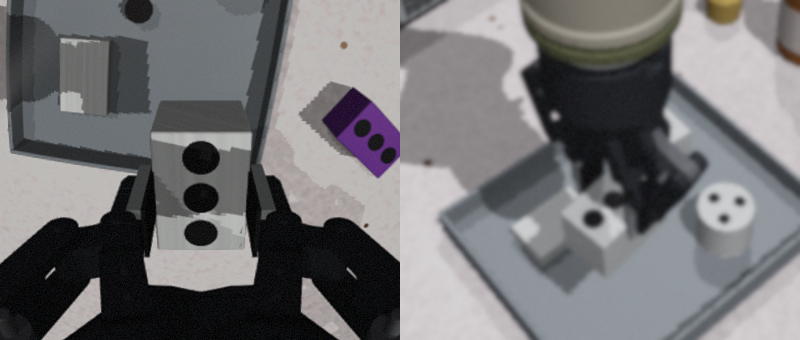

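The block is held level: its wells are at the same picture positions as before the lift, and the side view shows nothing else lifted. I'll carry it to a viewing pose 60 mm short of the bay.

```bash
python3 -m handwheel '[[0.004,-0.015,-0.01,0,0,0,0.03],[0.007,-0.03,-0.01,0,0,0,0.03],[0.0085,-0.036,-0.01,0,0,0,0.03],[0.0085,-0.036,-0.01,0,0,0,0.03],[0.0085,-0.036,-0.01,0,0,0,0.03],[0.0085,-0.036,0,0,0,0,0.03],[0.0085,-0.036,0,0,0,0,0.03],[0.0085,-0.036,0,0,0,0,0.03]]'; python3 -m handwheel '[[0.0085,-0.036,0,0,0,0,0.03],[0.0085,-0.036,0,0,0,0,0.03],[0.0085,-0.036,0,0,0,0,0.03],[0.005,-0.03,0,0,0,0,0.03],[0.0025,-0.016,0,0,0,0,0.03],[0,-0.01,0,0,0,3.1,0.03],[0,0,0,0,0,0,0.03],[0,0,0,0,0,0,0.03]]'; python3 look.py 86 50 130 -90 w4
python3 - <<'E'
import cv2
cv2.imwrite("pics/w4v.png",cv2.imread("pics/w4.png"))
E
```

```text
time: 4.38
tool_pos: [447.9, -10.7, 208.4]
tcp_rot: [-179.9, 0.2, 13.6]
ft_force: [-0.8, 0.5, -2.9]
finger_gap: 38.4
grip_force: 61.2
time: 5.05
tool_pos: [441.7, 154.7, 208.4]
tcp_rot: [180.0, 0.2, 10.6]
ft_force: [0.8, 0.5, -2.9]
finger_gap: 38.4
grip_force: 61.2
[191. 166.] [480.1 253.7 110.5  73.5  10.6]
{'time': 5.0, 'tool_pos': [441.7, 154.7, 208.4], 'tcp_rot': [180.0, 0.2, 10.6], 'ft_force': [0.8, 0.5, -2.9], 'finger_gap': 38.4}
```

View pics/w4.png

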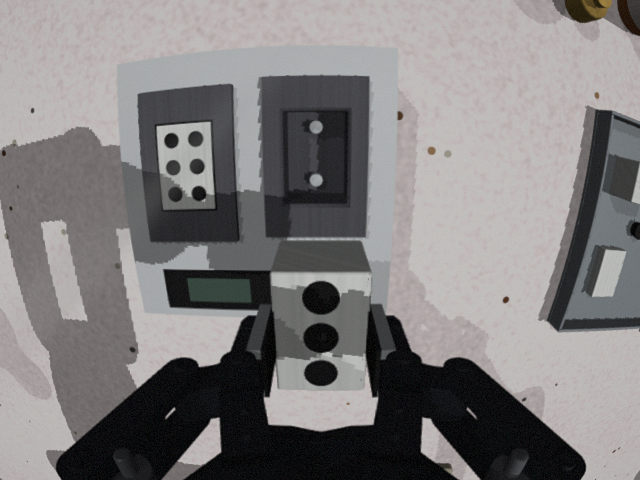

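The picture shows the open bay at about (316,157), spanning columns 282–350 and rows 109–207, with pins at (316,127) and (316,181). The held block's middle well is at (321,338).

```bash
python3 - <<'E'
from h import *
w=np.load("w4.npz");p=w["p"];s=dict(tool_pos=w["pos"],tcp_rot=w["rot"]);g=cv2.GaussianBlur(p,(3,3),0).max(2)
for t in(70,80,90,100):
    m=np.zeros(g.shape,np.uint8);m[65:239,252:378]=(g<t)[65:239,252:378]
    for c in cv2.findContours(m,cv2.RETR_EXTERNAL,cv2.CHAIN_APPROX_NONE)[0]:
        if cv2.contourArea(c)>3000:
            c=c[:,0];print("plate",t,c.min(0),c.max(0),rect(ray("wrist",c,86,s)))
for t in(35,40,45,50):
    m=np.zeros(g.shape,np.uint8);m[100:215,272:360]=(g<t)[100:215,272:360]
    c=max(cv2.findContours(m,cv2.RETR_EXTERNAL,cv2.CHAIN_APPROX_NONE)[0],key=cv2.contourArea)[:,0]
    print("bay",t,c.min(0),c.max(0),rect(ray("wrist",c,86,s)))
print("pins",ray("wrist",[[316,127],[316,181]],57,s).round(1))
print("bay row profile",g[157,270:365].tolist(),"col",g[100:215,300].tolist())
print("wells",ray("wrist",[[321,297],[320.5,338],[320.5,373]],s["tool_pos"][2]-6,s).round(1),s["tool_pos"])
E
```

```text
plate 70 [264 106] [351 237] [489.5 172.   89.1  58.1  10. ]
plate 80 [263  76] [367 238] [499.8 169.2 109.3  68.7  10.6]
plate 90 [262  76] [368 238] [500.  169.1 109.6  69.3  10.6]
plate 100 [261  76] [368 238] [499.9 169.3 109.6  70.2  10.6]
bay 35 [282 111] [347 204] [500.4 169.5  61.8  43.6  11.3]
bay 40 [281 110] [348 206] [500.  169.4  64.3  44.4  10.4]
bay 45 [272 110] [348 214] [496.6 172.   69.5  51.5  11. ]
bay 50 [272 109] [349 214] [497.1 171.6  70.9  51.4  10.1]
pins [[520.  172.   57. ]
 [480.6 164.7  57. ]]
bay row profile [74, 75, 75, 75, 74, 74, 75, 75, 74, 71, 68, 65, 57, 45, 36, 33, 34, 42, 55, 62, 63, 63, 63, 64, 65, 65, 65, 65, 64, 64, 64, 64, 64, 62, 62, 63, 63, 63, 64, 67, 72, 75, 76, 76, 76, 73, 62, 50, 43, 43, 44, 43, 40, 40, 42, 42, 42, 44, 45, 44, 44, 44, 44, 44, 44, 44, 44, 44, 44, 43, 43, 45, 44, 39, 31, 25, 24, 32, 43, 49, 57, 67, 75, 78, 77, 75, 74, 74, 74, 74, 74, 74, 74, 73, 72] col [71, 71, 72, 73, 73, 72, 71, 66, 61, 54, 45, 43, 53, 64, 66, 65, 65, 65, 66, 65, 64, 64, 65, 64, 63, 62, 64, 65, 65, 65, 64, 65, 66, 65, 64, 65, 65, 64, 63, 64, 64, 65, 64, 63, 63, 63, 64, 64, 64, 65, 65, 64, 65, 65, 65, 65, 65, 64, 64, 64, 64, 63, 63, 63, 63, 63, 63, 63, 63, 63, 63, 63, 63, 63, 63, 63, 64, 64, 64, 64, 63, 63, 63, 64, 63, 62, 62, 63, 63, 55, 41, 33, 30, 27, 25, 24, 24, 26, 26, 26, 26, 26, 31, 44, 58, 67, 70, 72, 73, 74, 74, 74, 73, 73, 74]
wells [[461.1 157.6 202.4]
 [442.4 154.3 202.4]
 [424.1 150.9 202.4]] [441.74778058 154.70029803 208.40081382]
```

```bash
for i in 1 2 3 4 5 6; do python3 -m handwheel '[[0,0,0,0,0,0,0.03]]' | sed -n 2,3p; done; python3 look.py 86 50 130 -90 w5; python3 - <<'E'
from h import *
w=np.load("w5.npz");s=dict(tool_pos=w["pos"],tcp_rot=w["rot"]);g=cv2.GaussianBlur(w["p"],(3,3),0).max(2)
m=np.zeros(g.shape,np.uint8);m[65:239,252:378]=(g<92)[65:239,252:378]
c=max(cv2.findContours(m,cv2.RETR_EXTERNAL,cv2.CHAIN_APPROX_NONE)[0],key=cv2.contourArea)[:,0]
print("plate",rect(ray("wrist",c,86,s)))
E
```

```text
tool_pos: [442.6, 153.8, 209.4]
tcp_rot: [180.0, 0.1, 10.5]
tool_pos: [442.8, 153.8, 209.8]
tcp_rot: [180.0, 0.0, 10.5]
tool_pos: [443.0, 153.9, 210.1]
tcp_rot: [180.0, 0.0, 10.4]
tool_pos: [443.0, 154.1, 210.3]
tcp_rot: [180.0, -0.0, 10.4]
tool_pos: [443.0, 154.3, 210.4]
tcp_rot: [180.0, -0.0, 10.5]
tool_pos: [443.0, 154.5, 210.4]
tcp_rot: [180.0, -0.0, 10.5]
[597. 265.] [463.9 -98.8  50.1  41.8   1.4]
[192. 169.] [480.4 253.7 110.3  73.6  10.4]
{'time': 5.6, 'tool_pos': [443.0, 154.5, 210.4], 'tcp_rot': [180.0, -0.0, 10.5], 'ft_force': [0.3, -0.8, -3.7], 'finger_gap': 38.1}
plate [500.4 169.3 108.5  69.5  10.5]
```

```bash
python3 -m handwheel '[[0.02,-0.0015,0,0,0,0,0.03],[0.02,-0.0015,0,0,0,0,0.03],[0.0184,-0.0014,0.01,0,0,0,0.03],[0,0,0.02,0,0,0,0.03],[0,0,0.02,0,0,0,0.03],[0,0,0.015,0,0,0,0.03],[0,0,0.005,0,0,0,0.03],[0,0,0,0,0,0,0.03]]'; python3 -m handwheel '[[0,0,0,0,0,0,0.03],[0,0,0,0,0,0,0.03],[0,0,0,0,0,0,0.03],[0,0,0,0,0,0,0.03],[0,0,0,0,0,0,0.03],[0,0,0,0,0,0,0.03]]'; python3 -m handwheel '[[0,0,0.003,0,0,0,0.03],[0,0,0.003,0,0,0,0.03],[0,0,0.002,0,0,0,0.03],[0,0,0.002,0,0,0,0.03],[0,0,0,0,0,0,0.03],[0,0,0,0,0,0,0.03]]'
```

```text
time: 6.32
tool_pos: [498.2, 169.4, 138.5]
tcp_rot: [180.0, 0.2, 10.5]
ft_force: [0.2, 0.1, -2.5]
finger_gap: 38.5
grip_force: 61.2
time: 6.82
tool_pos: [499.7, 169.7, 140.8]
tcp_rot: [-180.0, -0.0, 10.5]
ft_force: [-0.2, -0.7, -2.6]
finger_gap: 38.2
grip_force: 61.2
time: 7.32
tool_pos: [499.9, 169.7, 130.4]
tcp_rot: [-180.0, -0.1, 10.5]
ft_force: [2.3, 0.4, -1.3]
finger_gap: 38.4
grip_force: 61.4
```

```bash
for i in 1 2; do python3 -m handwheel '[[0,0,0.002,0,0,0,0.03],[0,0,0,0,0,0,0.03],[0,0,0,0,0,0,0.03],[0,0,0,0,0,0,0.03]]' | sed -n 2,4p; done; python3 -m handwheel '[[0,0,0.002,0,0,0,0.03],[0,0,0.002,0,0,0,0.03],[0,0,0,0,0,0,0.03],[0,0,0,0,0,0,0.03]]'
```

```text
tool_pos: [499.7, 169.7, 128.1]
tcp_rot: [-180.0, -0.0, 10.5]
ft_force: [3.2, 0.8, -3.0]
tool_pos: [499.7, 169.7, 126.4]
tcp_rot: [-180.0, -0.0, 10.5]
ft_force: [4.3, 0.2, -2.5]
time: 8.32
tool_pos: [499.8, 169.7, 122.3]
tcp_rot: [-180.0, -0.0, 10.5]
ft_force: [5.3, 1.0, -1.5]
finger_gap: 38.4
grip_force: 61.5
```

The block is in the bay, with the -x wall pushing lightly (+5 N in x), so I'll ease it +x and continue.

```bash
python3 -m handwheel '[[0.001,0,0,0,0,0,0.03],[0,0,0,0,0,0,0.03],[0,0,0,0,0,0,0.03],[0,0,0,0,0,0,0.03]]' | sed -n 2,4p; python3 -m handwheel '[[0,0,0.002,0,0,0,0.03],[0,0,0.002,0,0,0,0.03],[0,0,0.002,0,0,0,0.03],[0,0,0,0,0,0,0.03],[0,0,0,0,0,0,0.03],[0,0,0,0,0,0,0.03]]' | sed -n 2,4p;  python3 -m handwheel '[[0,0,0.002,0,0,0,0.03],[0,0,0.002,0,0,0,0.03],[0,0,0,0,0,0,0.03],[0,0,0,0,0,0,0.03]]' | sed -n 2,4p
```

```text
tool_pos: [500.0, 169.7, 121.9]
tcp_rot: [180.0, 0.1, 10.5]
ft_force: [2.1, 0.3, -2.1]
tool_pos: [500.1, 169.7, 116.0]
tcp_rot: [180.0, 0.1, 10.5]
ft_force: [0.3, -0.1, -3.4]
tool_pos: [500.2, 169.8, 112.0]
tcp_rot: [180.0, 0.0, 10.5]
ft_force: [0.1, 0.2, -3.2]
```

```bash
for i in 1 2 3 ; do python3 -m handwheel '[[0,0,0.002,0,0,0,0.03],[0,0,0,0,0,0,0.03],[0,0,0,0,0,0,0.03],[0,0,0,0,0,0,0.03]]' | sed -n 2,4p; done
```

```text
tool_pos: [500.4, 169.8, 110.3]
tcp_rot: [180.0, 0.0, 10.5]
ft_force: [-0.5, 0.1, -2.3]
tool_pos: [500.4, 169.8, 108.2]
tcp_rot: [-180.0, 0.0, 10.5]
ft_force: [-1.2, -0.1, -3.1]
tool_pos: [500.4, 169.8, 106.2]
tcp_rot: [180.0, 0.0, 10.5]
ft_force: [-0.6, 0.3, -1.9]
```

```bash
for i in 1 2 3 ; do python3 -m handwheel '[[0,0,0.001,0,0,0,0.03],[0,0,0,0,0,0,0.03],[0,0,0,0,0,0,0.03],[0,0,0,0,0,0,0.03]]' | sed -n 2,4p; done
```

```text
tool_pos: [500.5, 169.8, 105.3]
tcp_rot: [180.0, 0.0, 10.5]
ft_force: [-0.4, -1.1, -2.6]
tool_pos: [500.6, 169.9, 104.5]
tcp_rot: [180.0, -0.0, 10.5]
ft_force: [-0.6, -0.3, -0.2]
tool_pos: [500.7, 169.9, 103.9]
tcp_rot: [-180.0, -0.0, 10.5]
ft_force: [-2.6, 0.2, 5.5]
```

Contact at TCP z ≈ 104: the block is on its pins, or the fingers are on the plate. Either way the drop left is at most 3 mm, so I'll release.

```bash
python3 -m handwheel '[[0,0,-0.0005,0,0,0,0.045],[0,0,0,0,0,0,0.05],[0,0,0,0,0,0,0.055],[0,0,0,0,0,0,0.06],[0,0,0,0,0,0,0.06],[0,0,0,0,0,0,0.06]]'; python3 -m handwheel '[[0,0,-0.01,0,0,0,0.06],[0,0,-0.02,0,0,0,0.06],[0,0,-0.02,0,0,0,0.06],[-0.02,0,-0.02,0,0,0,0.06],[-0.02,0,-0.01,0,0,0,0.06],[0,0,0,0,0,0,0.06],[0,0,0,0,0,0,0.06],[0,0,0,0,0,0,0.06]]'; python3 - <<'E'
from h import *
s=r.sense();p,d=r.snapshot("wrist");np.savez("w6.npz",p=p,d=d,pos=s["tool_pos"],rot=s["tcp_rot"])
q,_=r.snapshot("side");cv2.imwrite("pics/w6.png",np.hstack([p[60:460,110:510],cv2.resize(q[150:260,110:270],(400,275))[:, :].copy() if 0 else cv2.copyMakeBorder(cv2.resize(q[150:260,110:270],(400,275)),0,125,0,0,cv2.BORDER_CONSTANT)]))
E
```

```text
time: 11.98
tool_pos: [500.5, 169.8, 103.7]
tcp_rot: [-180.0, 0.0, 10.5]
ft_force: [0.1, 0.3, -0.6]
finger_gap: 59.9
grip_force: 0.0
time: 12.65
tool_pos: [461.5, 162.6, 184.1]
tcp_rot: [-180.0, -0.1, 10.5]
ft_force: [0.0, -0.3, -1.6]
finger_gap: 60.3
grip_force: 0.0
```

View pics/w6.png

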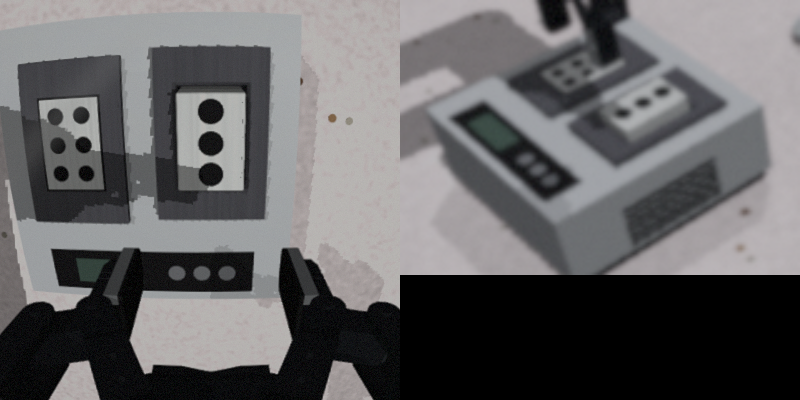

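The block stands upright in the bay, visibly proud in both views, with its middle well at crop pixel (211,143). I'll measure its height, then turn the tool 90° so that the two half-open fingertips press over both pins.

```bash
cat > meas.py <<'E'
from h import *
import sys
def pts(f,box):
    """wrist depth -> world points in pixel box u0,u1,v0,v1"""
    w=np.load(f);c=r.calibration("wrist");fl=240/np.tan(np.radians(c["vfov"]/2))
    u,v=np.meshgrid(np.arange(box[0],box[1]),np.arange(box[2],box[3]));z=w["d"][v,u];k=z>0
    q=np.stack([u-c["cx"],v-c["cy"]],-1)[k]/fl;a=np.linalg.norm(q,axis=1,keepdims=True)
    X=np.hstack([q/a*np.tan(a),np.ones_like(a)])*z[k][:,None]
    T=c["tool_from_camera"];Rw=R.from_euler("xyz",w["rot"],degrees=True).as_matrix()
    return ((X@T[:3,:3].T+T[:3,3])@Rw.T)+w["pos"]
def z(f,b):
    P=pts(f,b);h=P[:,2];i=abs(h-np.median(h))<4;A=np.c_[P[i,:2]-P[i,:2].mean(0),np.ones(i.sum())]
    k=np.linalg.lstsq(A,h[i],rcond=None)[0];return np.median(h).round(2),"slope deg",np.degrees(k[:2]).round(2),P[:,:2].mean(0).round(1)
E
python3 - <<'E'
from meas import *
print("top",z("w6.npz",(295,307,160,245)),z("w6.npz",(340,350,160,245)))
print("plate",z("w6.npz",(265,280,140,260)),z("w6.npz",(290,360,110,135)),z("w6.npz",(290,360,257,272)))
w=np.load("w6.npz");s=dict(tool_pos=w["pos"],tcp_rot=w["rot"])
print(ray("wrist",[[321,172],[321,203],[321,234]],98,s).round(1))
s=r.sense();print(s["joint_pos"].round(1),s["tool_pos"].round(1))
E
```

```text
top (np.float64(94.44), 'slope deg', array([ 1.62, -0.54]), array([497. , 180.5])) (np.float64(94.57), 'slope deg', array([ 1.81, -0.75]), array([501.6, 155.2]))
plate (np.float64(84.38), 'slope deg', array([ 0.1 , -0.78]), array([492.8, 198.2])) (np.float64(84.35), 'slope deg', array([-0.01, -0.38]), array([545.3, 175.2])) (np.float64(84.46), 'slope deg', array([0.97, 0.1 ]), array([457.5, 158.7]))
[[517.1 172.1  98. ]
 [499.5 168.8  98. ]
 [481.2 165.4  98. ]]
[ 13.4  -7.5 107.3  -0.   80.2  92.9] [461.2 162.5 183.3]
```

```bash
python3 -m handwheel '[[0,0,0,0,0,6,0.06],[0,0,0,0,0,7,0.05],[0,0,0,0,0,7,0.04],[0,0,0,0,0,7,0.03],[0,0,0,0,0,7,0.025],[0,0,0,0,0,7,0.025],[0,0,0,0,0,7,0.025],[0,0,0,0,0,7,0.025]]'; python3 -m handwheel '[[0,0,0,0,0,7,0.025],[0,0,0,0,0,7,0.025],[0,0,0,0,0,7,0.025],[0,0,0,0,0,7,0.025],[0,0,0,0,0,7,0.025],[0,0,0,0,0,0,0.025],[0,0,0,0,0,0,0.025],[0,0,0,0,0,0,0.025]]'; python3 -m handwheel '[[0,0,0,0,0,0,0.025],[0,0,0,0,0,0,0.025],[0,0,0,0,0,0,0.025],[0,0,0,0,0,0,0.025]]'; python3 -c "
from h import *
print(delta([501,169.5,130]))"
```

```text
time: 13.42
tool_pos: [461.1, 162.5, 182.9]
tcp_rot: [179.9, 0.1, -44.9]
ft_force: [-0.2, 0.4, -0.0]
finger_gap: 24.9
grip_force: 0.0
time: 14.08
tool_pos: [465.3, 44.2, 173.5]
tcp_rot: [-177.4, 7.7, -70.4]
ft_force: [0.5, 0.7, 0.9]
finger_gap: 24.9
grip_force: 0.0
time: 14.42
tool_pos: [465.3, 45.1, 174.1]
tcp_rot: [-177.4, 7.6, -70.2]
ft_force: [-1.1, -0.9, 0.0]
finger_gap: 25.1
grip_force: 0.0
[-0.0983 -0.0729  0.061 ]
```

The last joint reached its limit on that turn. That was my oversight, and nothing was touched. I'll go round the other way.

```bash
python3 -m handwheel '[[0,0,-0.01,0,0,-7,0.025],[0,0,-0.01,0,0,-7,0.025],[0,0,0,0,0,-7,0.025],[0,0,0,0,0,-7,0.025],[0,0,0,0,0,-7,0.025],[0,0,0,0,0,-7,0.025],[0,0,0,0,0,-7,0.025],[0,0,0,0,0,-7,0.025]]'; python3 -m handwheel '[[0,0,0,0,0,-7,0.025],[0,0,0,0,0,-7,0.025],[0,0,0,0,0,-7,0.025],[0,0,0,0,0,-7,0.025],[0,0,0,0,0,-7,0.025],[0,0,0,0,0,-7,0.025],[0,0,0,0,0,-7,0.025],[0,0,0,0,0,-7,0.025]]'; python3 -m handwheel '[[0,0,0,0,0,-7,0.025],[0,0,0,0,0,-7,0.025],[0,0,0,0,0,-7,0.025],[0,0,0,0,0,-7,0.025],[0,0,0,0,0,-7,0.025],[0,0,0,0,0,0,0.025],[0,0,0,0,0,0,0.025],[0,0,0,0,0,0,0.025]]'; cat > tgt.py <<'E'
from h import *
import sys
s=r.sense();T=R.from_euler("xyz",[180,0,100.5],degrees=True);C=R.from_euler("xyz",s["tcp_rot"],degrees=True)
print("turn",np.degrees((C.inv()*T).as_rotvec()).round(2),"shift before turn",delta([float(a) for a in sys.argv[1:4]]),"j6",s["joint_pos"][5].round(1))
E
python3 tgt.py 500.5 169.5 170
```

```text
time: 15.08
tool_pos: [465.3, 41.8, 193.9]
tcp_rot: [-172.2, 2.1, -14.0]
ft_force: [0.1, -0.4, 0.5]
finger_gap: 25.0
grip_force: 0.0
time: 15.75
tool_pos: [465.3, 41.9, 193.9]
tcp_rot: [-173.9, -5.3, 41.6]
ft_force: [-0.2, 0.2, -0.2]
finger_gap: 25.3
grip_force: 0.0
time: 16.42
tool_pos: [465.3, 41.6, 193.8]
tcp_rot: [-178.0, -7.8, 76.1]
ft_force: [-0.1, 0.1, 0.6]
finger_gap: 25.1
grip_force: 0.0
turn [ -0.33  -8.14 -24.21] shift before turn [0.1281 0.0049 0.0415] j6 5.5
```

```bash
python3 -m handwheel '[[0.025,0.001,0.006,0,0,0,0.025],[0.025,0.001,0.006,0,0,0,0.025],[0.026,0.001,0.007,0,0,0,0.025],[0.026,0.001,0.007,0,0,0,0.025],[0.026,0.001,0.007,0,0,0,0.025],[0,0,0,-0.1,-2,-6,0.025],[0,0,0,-0.1,-2,-6,0.025],[0,0,0,-0.1,-2,-6,0.025]]'; python3 -m handwheel '[[0,0,0,0,-2.1,-6.2,0.025],[0,0,0,0,0,0,0.025],[0,0,0,0,0,0,0.025],[0,0,0,0,0,0,0.025],[0,0,0,0,0,0,0.025],[0,0,0,0,0,0,0.025],[0,0,0,0,0,0,0.025]]'; python3 tgt.py 500.5 169.5 125
```

```text
time: 17.08
tool_pos: [500.1, 168.5, 178.2]
tcp_rot: [-179.9, -2.0, 94.6]
ft_force: [-0.2, -0.2, -0.1]
finger_gap: 25.2
grip_force: 0.0
time: 17.67
tool_pos: [500.2, 167.6, 178.4]
tcp_rot: [180.0, -0.0, 100.6]
ft_force: [-0.1, -0.1, 0.2]
finger_gap: 24.9
grip_force: 0.0
turn [ 0.01 -0.04  0.07] shift before turn [0.0017 0.0007 0.0534] j6 2.4
```

```bash
python3 -m handwheel '[[0.0018,0.0006,0.01,0,0,0,0.025],[0,0,0.018,0,0,0,0.025],[0,0,0.018,0,0,0,0.025],[0,0,0.006,0,0,0,0.025],[0,0,0,0,0,0,0.025],[0,0,0,0,0,0,0.025],[0,0,0,0,0,0,0.025],[0,0,0,0,0,0,0.025]]' | sed -n 2,4p; for i in 1 2 3; do python3 -m handwheel '[[0,0,0.0015,0,0,0,0.025],[0,0,0.0015,0,0,0,0.025],[0,0,0,0,0,0,0.025],[0,0,0,0,0,0,0.025]]' | sed -n 2,4p; done
```

```text
tool_pos: [501.2, 170.2, 127.7]
tcp_rot: [179.9, -0.0, 100.7]
ft_force: [0.3, -0.6, 0.4]
tool_pos: [500.3, 170.0, 123.4]
tcp_rot: [180.0, -0.0, 100.7]
ft_force: [-0.5, -0.5, 0.1]
tool_pos: [500.2, 169.9, 120.2]
tcp_rot: [-180.0, -0.0, 100.7]
ft_force: [-0.4, -0.1, -1.2]
tool_pos: [500.2, 169.9, 117.2]
tcp_rot: [-180.0, -0.0, 100.7]
ft_force: [0.5, 0.4, -0.1]
```

```bash
for i in 1 2 3 4 5; do python3 -m handwheel '[[0,0,0.001,0,0,0,0.025],[0,0,0.001,0,0,0,0.025],[0,0,0,0,0,0,0.025]]' | sed -n 2,5p|tr '\n' ' ';echo; done
```

```text
tool_pos: [500.5, 170.0, 115.5] tcp_rot: [180.0, -0.0, 100.7] ft_force: [-1.0, 0.6, 1.9] finger_gap: 25.2 
tool_pos: [501.3, 170.1, 114.4] tcp_rot: [179.9, -0.0, 100.7] ft_force: [0.9, 0.3, 5.7] finger_gap: 25.1 
tool_pos: [501.4, 170.2, 113.0] tcp_rot: [179.8, -0.0, 100.7] ft_force: [-2.0, -0.0, 9.5] finger_gap: 25.3 
tool_pos: [501.4, 170.2, 111.0] tcp_rot: [179.8, -0.0, 100.7] ft_force: [-2.6, -1.5, 9.6] finger_gap: 24.8 
tool_pos: [501.4, 170.2, 109.0] tcp_rot: [179.9, -0.0, 100.7] ft_force: [-2.3, -0.8, 9.7] finger_gap: 24.9
```

```bash
for i in 1 2 3 4; do python3 -m handwheel '[[0,0,0.001,0,0,0,0.025],[0,0,0,0,0,0,0.025],[0,0,0,0,0,0,0.025]]' | sed -n 2,4p|tr '\n' ' ';echo; done
```

```text
tool_pos: [501.4, 170.2, 108.0] tcp_rot: [179.8, -0.0, 100.7] ft_force: [-2.4, -1.2, 10.2] 
tool_pos: [501.4, 170.2, 107.0] tcp_rot: [179.9, -0.0, 100.7] ft_force: [-0.6, 0.0, 10.3] 
tool_pos: [501.4, 170.2, 106.0] tcp_rot: [179.9, -0.0, 100.7] ft_force: [-0.9, -1.0, 10.7] 
tool_pos: [501.4, 170.1, 105.0] tcp_rot: [179.9, -0.0, 100.7] ft_force: [-2.1, 0.6, 11.0]
```

```bash
for i in 1 2 3 4; do python3 -m handwheel '[[0,0,0.0007,0,0,0,0.025],[0,0,0,0,0,0,0.025],[0,0,0,0,0,0,0.025]]' | sed -n 2,4p|tr '\n' ' ';echo; done
```

```text
tool_pos: [501.5, 170.1, 104.9] tcp_rot: [179.8, -0.0, 100.7] ft_force: [-4.0, -2.7, 15.1] 
tool_pos: [501.6, 170.1, 104.8] tcp_rot: [179.8, -0.0, 100.7] ft_force: [-6.5, -2.9, 20.4] 
tool_pos: [501.6, 170.1, 104.8] tcp_rot: [179.8, -0.0, 100.7] ft_force: [-10.9, -3.5, 25.4] 
tool_pos: [501.7, 170.1, 104.8] tcp_rot: [179.8, -0.0, 100.7] ft_force: [-12.7, -4.4, 32.0]
```

The force rises firmly at z = 104.8, so the block has bottomed. I'll lift off and check level and flush.

```bash
python3 -m handwheel '[[0,0,-0.003,0,0,0,0.025],[0,0,-0.005,0,0,0,0.025],[0,0,-0.02,0,0,0,0.025],[-0.02,0,-0.025,0,0,0,0.025],[-0.025,0,-0.025,0,0,0,0.025],[-0.025,0,0,0,0,0,0.025],[0,0,0,0,0,0,0.025],[0,0,0,0,0,0,0.025]]' | sed -n 2,4p; python3 -m handwheel '[[0,0,0,0,0,0,0.025],[0,0,0,0,0,0,0.025],[0,0,0,0,0,0,0.025],[0,0,0,0,0,0,0.025]]'|sed -n 2,4p
python3 look.py 86 45 80 165 w7; python3 - <<'E'
from h import *
p=cv2.imread("pics/w7.png");q,_=r.snapshot("side")
cv2.imwrite("pics/w7v.png",np.hstack([p[60:460,120:520],cv2.copyMakeBorder(cv2.resize(q[150:260,110:270],(400,275)),0,125,0,0,cv2.BORDER_CONSTANT)]))
E
```

```text
tool_pos: [513.5, 100.2, 178.6]
tcp_rot: [180.0, -0.0, 100.6]
ft_force: [0.1, 0.8, -0.2]
tool_pos: [512.9, 101.8, 177.9]
tcp_rot: [-179.9, -0.0, 100.8]
ft_force: [0.0, -0.8, 0.0]
[517. 389.] [702.1  15.9  66.9  32.1 -34.7]
{'time': 23.6, 'tool_pos': [512.9, 101.8, 177.9], 'tcp_rot': [-179.9, -0.0, 100.8], 'ft_force': [0.0, -0.8, 0.0], 'finger_gap': 24.8}
```

View pics/w7v.png

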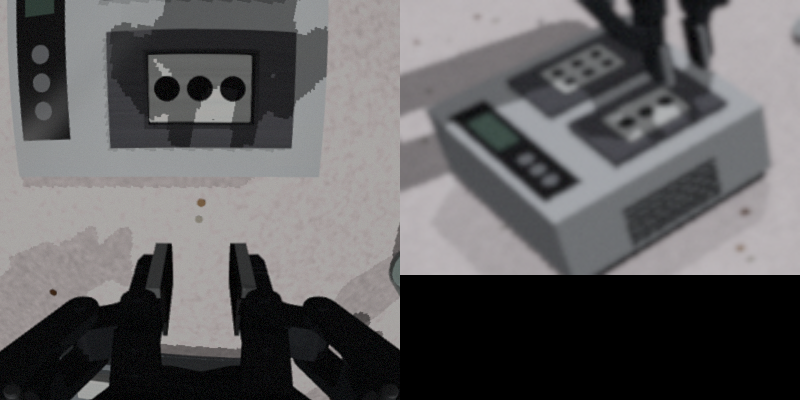

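The block now looks flush in the bay, at crop pixels (148–252, 54–123). I'll check the depth of its ends against the plate.

```bash
python3 - <<'E'
from meas import *
for n,b in dict(blkL=(271,280,118,180),blkR=(360,368,118,180),blkT=(272,366,117,130),blkB=(272,366,166,180),plL=(235,262,118,180),plR=(378,408,118,180),plT=(270,370,98,110),plB=(270,370,187,203)).items():print(n,z("w7.npz",b))
E
```

```text
blkL (np.float64(84.5), 'slope deg', array([3.95, 0.45]), array([474.4, 164.3]))
blkR (np.float64(84.47), 'slope deg', array([-4.84, -1.06]), array([524.7, 173.8]))
blkT (np.float64(84.44), 'slope deg', array([0.02, 0.09]), array([496.4, 183.5]))
blkB (np.float64(84.48), 'slope deg', array([-0.21,  0.7 ]), array([501.8, 155. ]))
plL (np.float64(84.43), 'slope deg', array([-0.19, -0.17]), array([458.7, 161.7]))
plR (np.float64(84.35), 'slope deg', array([ 0.18, -0.08]), array([541.4, 177.5]))
plT (np.float64(84.37), 'slope deg', array([-0.35,  1.51]), array([494.8, 194.7]))
plB (np.float64(84.36), 'slope deg', array([ 0.23, -1.78]), array([504.8, 142.2]))
```

The block's ends and sides are within 0.15 mm of the plate, so it is level and flush. The gripper is clear, so I'm handing in.

```bash
python3 -c "
from bench import r
print(r.hand_in())"
```

```text
the job is handed in; nothing more can be done
None
```

I stood the aluminium three-well block in the open bay, released it about 10 mm proud on its pins, and pressed it level and flush (within about 0.15 mm of the plate). The job is handed in, with no verdict shown.

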